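# Move a dry clay tile from the drying rack to the kiln shelf with a lifting spatula

## Task

The unfired clay tile on the wooden drying rack is too fragile to be handled: pick up the spatula, slide its blade between the battens under the tile, lift the tile clear and set it down gently on the two bars of the kiln shelf, centred and square to them. Then draw the blade out and leave the spatula lying flat on its blade on the bench top. Never touch the tile with the gripper, keep it level, and leave the cup, the mould and the mug where they stand.

Things in the scene. Friction and masses are not known exactly. Their poses are not given: they have to be found in the camera images.
- clay_tile: White, bone-dry clay tile, 110 x 110 x 9 mm square slab (about 0.2 kg) with a low faceted boss (7 mm high, 88 mm across) in the middle of its top. Origin: centre of its underside; z up, x and y along its edges, x along the battens at the start. It lies across the two battens of the drying rack, overhanging the open channel between them.
- spatula: Cranked spatula, 0.2 kg, flat on the bench. Steel blade 3 mm thick, 60 wide, x = -62 to +42 mm; upright neck (20 wide, 6 thick) at x = -65; level wooden handle 22 wide, 22 high (z = 40 to 62), x = -68 to -178. Origin: underside of the blade on its centre line, 42 mm behind the tip; x to the tip, z up. With the origin under the tile's centre the neck stands 7 mm behind the tile's edge.
- spatula_grip (a point): Point in the middle of the spatula's handle, 95 mm behind the spatula's origin and 51 mm above the blade's underside: where to grip from above, closing across the 22 mm width (y).
- drying_rack: Drying rack, fixed: plywood board 170 (x) x 150 (y) x 12 mm with two parallel wooden battens along x, each 150 long, 20 wide, 22 high, at y = -49 and +49 mm. The channel between them is 78 mm wide, its floor 12 mm and the batten tops 34 mm above the bench. Origin: centre of the underside, at bench height; z up; the -x end faces the robot and is open.
- kiln_shelf: Kiln shelf, fixed: grey slab 170 x 170 x 22 mm with two parallel pale bars along x, each 150 long, 20 wide, 24 high, at y = -49 and +49 mm. The channel between them is 78 mm wide, its floor 22 mm and the bar tops 46 mm above the bench. Origin: centre of the underside, at bench height; z up; the -x end faces the robot and is open. The tile belongs centred over the origin.
- cup: White ceramic cup, 72 mm wide, 75 mm high, bystander. Origin: centre of its underside.
- plaster_mould: Round plaster mould, 110 mm wide, 100 mm high, bystander. Origin: centre of its underside.
- slip_mug: Aluminium mug with a handle, 76 mm wide, 85 mm high, bystander. Origin: centre of its underside.
Mind the look-alikes: they are no part of the job. What is shaped like the drying_rack but purple is not meant. Leave any black look-alike of the kiln_shelf alone.

How it is judged:
On the way, in this order (a step that is already met when the one before it is completed fails the run):
1. the tile rides on the spatula, lifted at least 15 mm clear of the battens (contact force between clay_tile and spatula above 0.8 N and z of clay_tile in the frame of drying_rack above 0.049 m), for 0.2 s.
2. the tile lies centred and square on both kiln bars, with the blade no longer touching it (x of clay_tile in the frame of kiln_shelf between -0.02 and 0.02 m and y of clay_tile in the frame of kiln_shelf between -0.011 and 0.011 m and z of clay_tile in the frame of kiln_shelf between 0.043 and 0.049 m and angle between clay_tile's own z axis and vertical below 0.05 rad and angle between the x axis of clay_tile and the x axis of kiln_shelf, either way round below 0.15 rad and contact force between clay_tile and spatula below 0.1 N and contact force between clay_tile and kiln_shelf above 0.8 N), for 0.2 s.
At the end, for the whole second after the job is handed in: Tile at rest on both kiln bars, level, within 20 mm along and 11 mm across of the shelf's centre, edges within 0.15 rad of the bars, underside within 3 mm of bar tops, spatula not touching it; spatula at rest flat on its blade on the bench (origin below 5 mm, within 0.06 rad of level) (all of step 2 and linear speed of each of clay_tile, spatula below 0.02 m/s and height (world z) of spatula between -0.004 and 0.005 m and angle between spatula's own z axis and vertical below 0.06 rad).
It fails at once if the gripper or arm touches the tile (contact force between any of the fingers, the arm and clay_tile above 0.3 N).
It fails at once if the tile tilts by more than 0.3 rad (angle between clay_tile's own z axis and vertical above 0.3 rad).
It fails at once if the tile is dropped or pressed on the kiln shelf (over 12 N, or moving faster than 0.2 m/s just above its bars) (contact force between clay_tile and kiln_shelf above 12 N or (horizontal distance between clay_tile and kiln_shelf below 0.05 m and z of clay_tile in the frame of kiln_shelf below 0.066 m and linear speed of clay_tile above 0.2 m/s)).
It fails at once if the tile falls on the bench (height (world z) of clay_tile below 0.02 m).
It fails at once if the cup, mould or mug is shifted by more than 20 mm or tipped (distance of any of cup, plaster_mould, slip_mug from where it was at the start of the episode above 0.02 m or angle between any of cup, plaster_mould, slip_mug's own z axis and vertical above 0.3 rad).
It also fails if it takes over 69 s, if anything falls off the work surface, if the arm or the gripper's body presses on something with over 40 N, if the wrist force passes 120 N, or if a joint passes its speed limit or range.

## Robot

A 7-joint arm with a two-finger parallel gripper is mounted at the origin on the work surface. World frame = base frame: x ahead of the robot, y to its left, z up, the work surface at z = 0. Lengths are in m, angles in rad, forces in N, time in s.
With the tool pointing down it reaches from about 0.4 to 0.85 m from the base axis. Payload 4.5 kg.
Tool frame: the origin (TCP) lies midway between the tips of the shut fingers; the grasp point (between the pads) lies 19 mm behind it; z points along the fingers, y is the line along which they close (so a half turn about z gives the same grasp; the last joint's range is limited). The gripper opens to 88 mm and grips with 3 to 60 N. Pads are 18 mm wide; open, the fingers measure 123 mm over their backs; the gripper's body (75 mm by 187 mm) begins 45 mm behind the grasp point.
Start: joints at [1.194, 0.689, -0.195, 1.565, 0.157, 0.902, -0.215], TCP at [0.25, -0.573, 0.239] pointing down, gripper open.
Joint ranges: [-3.01, 3.01], [-0.46, 2.08], [-1.47, 1.51], [0.13, 2.56], [-1, 4.14], [0.04, 2.09], [-2.66, 2.66]. Speed limits (rad/s): [2.57, 2.57, 3.14, 3.14, 3.14, 3.14, 3.14].

## Interface

Orientations are given as a unit quaternion [x, y, z, w].
In Python, from plant import sensors, eyes, finish_job gives the robot as it stands.
- The arm moves only by the tool send_rows, never from a script. Its argument "rows" is text: rows parted by semicolons, each of 4 numbers parted by spaces: the shift along the tool's x, y, z normalised to -1 to 1, where 1 is 30 cm, then the turn about the tool's z normalised to -1 to 1, where 1 is 2 pi rad. A call has 1 to 10 rows; each row is the pose to reach, as a shift and turn from the pose commanded when the call began, along the tool's axes at that moment, turning the shorter way round; what a row does not reach only later rows make up. A row lasts 1/12 s, in which the tool goes at most 41.7 mm and 7.16 degrees, less where a joint would pass 70% of its speed; a pose out of reach is approached as far as the arm can. A call with a number of a shift or a turn outside -1 to 1 is refused whole. A call with a gripper value outside its range is refused whole. "jaw" is the closure, from -1 (fully open) to 1 (shut), set as the call begins (left out, the last holds). The fingers move at their own pace and stop on an object; "force" is the grip in N (left out, the last holds). Time passes only in rows, so rows that repeat a pose let the fingers close. It gives the time, the measured TCP pose, the force, the opening and the grip force at its end, in the units of the state.
- sensors.get_state(): the state, without advancing time (a new reading comes with each control period).
- eyes.snapshot(name): name is "scene" or "top"; returns (picture, depth): 400x640x3 uint8, red, green, blue; 400x640 float32, m along the optical axis (not along the pixel's ray), 0 where there is no reading.
- eyes.calibration(name): a dict with "fov_y" (degrees; the focal length in pixels is half the picture's height over the tangent of half this angle, whatever the lens; pixels are square), "cx", "cy" (the principal point, pixels), "world_from_camera" (4x4, takes a point from camera to world coordinates). Camera axes: x right, y down, z forward; pixel columns grow to the right and rows downward; lengths in m; the calibration is good to about 2 mm. A picture is of the moment at which its call begins. calibration takes no time and is no camera call.
- finish_job(): hands the job in; it is judged then, once.
The state is a dict: "clock": time; "q": joint angles; "qd": joint speeds; "joint_torque": joint torques, N m; "tool_pos": TCP position; "eef_rot": TCP orientation; "contact_force": force on the tool from outside, world axes, zero at the start; "moment": the same for the moment, N m; "opening": opening from 0.0 (shut) to 1.0 (fully open); "finger_force": force on a finger pad.
Only numpy, scipy, OpenCV 4.12 (cv2) and the standard library are available. Lean on these libraries where they do the work, as an engineer would, in place of code of your own. Each camera call takes 0.05 s, during which the arm holds its last target. There are 200 camera calls.

## Working session

There is one attempt and no reset: what is moved stays moved. The work goes in short steps, Python scripts to look and compute and a tool call to move; the robot and the scene stay as the last step left them, time stands still between calls to the robot, and variables do not carry over. Pictures are saved under pics/ and viewed, at most 10 in all, crops included, and the job is handed in when it is done.

Besides the shell and the picture viewer there is one more tool, called in YAML: its name, and indented under it one key for each argument. send_rows: Moves the arm, as the interface text tells. Scaled input: -1 to 1 covers 30 cm each way for a shift and 2 pi rad each way for a turn. Its arguments: {"type":"object","properties":{"rows":{"type":"string"},"jaw":{"type":"number"},"force":{"type":"number"}},"required":["rows"]}

```bash
ls; mkdir -p pics; python3 - <<'E'
from plant import sensors, eyes
import cv2,numpy as np
print(sensors.get_state())
for n in("scene","top"):
    p,d=eyes.snapshot(n); c=eyes.calibration(n); print(n,c)
    cv2.imwrite(f"pics/{n}0.png",p[:,:,::-1]); np.savez(f"{n}0.npz",p=p,d=d,**{k:np.array(v) for k,v in c.items()})
E
```

```text
pics
{'clock': 0.0, 'q': array([ 1.193845  ,  0.68997404, -0.19451432,  1.56634652,  0.15730003,
        0.90249075, -0.21510387]), 'qd': array([-2.28658891e-04, -8.12603502e-05,  1.30619546e-03,  4.26551031e-04,
        1.08596806e-03,  6.69314409e-04,  1.15925956e-03]), 'joint_torque': array([-6.37771045e-04, -5.27567339e+01, -1.26702189e+00, -1.53426164e+01,
       -5.26680239e-02,  6.67949935e-03,  1.77670208e-04]), 'tool_pos': array([ 0.24926363, -0.57245311,  0.23791558]), 'eef_rot': array([ 9.78975762e-01,  2.03974566e-01, -2.50750488e-04, -8.78401153e-04]), 'contact_force': array([-0.86041671, -0.2607016 , -0.44806408]), 'moment': array([-0.00640302, -0.01460639,  0.0146665 ]), 'finger_force': 0.0, 'opening': 0.998084520082614}
scene {'fov_y': 45.33560488040212, 'cx': 312.1306444422858, 'cy': 208.3566361319477, 'world_from_camera': array([[ 0.69486729,  0.39551817, -0.60060372,  1.54986382],
       [ 0.7190299 , -0.36763199,  0.58978193, -0.9768592 ],
       [ 0.01246833, -0.8416722 , -0.53984484,  0.95258278],
       [ 0.        ,  0.        ,  0.        ,  1.        ]])}
top {'fov_y': 48.48224056554796, 'cx': 319.12995321204124, 'cy': 199.40443396547624, 'world_from_camera': array([[-0.02006919, -0.98904122,  0.14626926,  0.33242649],
       [-0.99968748,  0.02203211,  0.0118121 , -0.00190947],
       [-0.01490528, -0.14598649, -0.98917429,  1.49976015],
       [ 0.        ,  0.        ,  0.        ,  1.        ]])}
```

View pics/scene0.png

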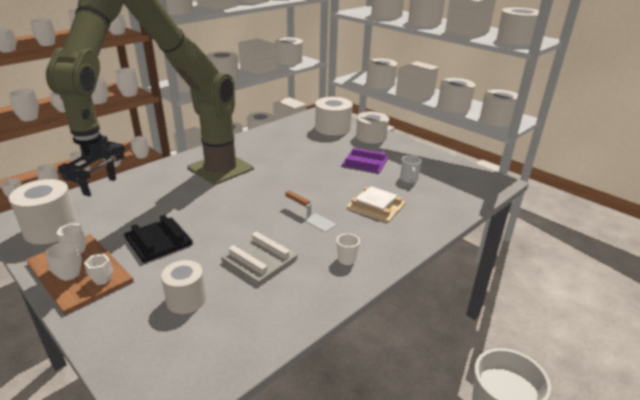

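View pics/top0.png

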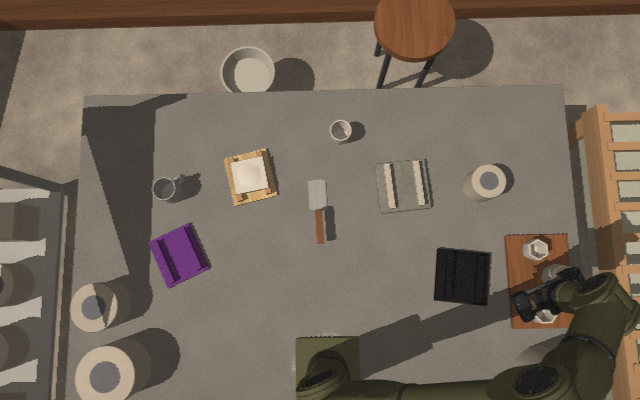

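The scene view shows the tile on the tan rack at (376,200), the grey kiln shelf at (259,257), and the spatula at (310,210). In the top view they are at (250,177), (404,185) and (318,210).

Candidates for the rack: tan (250,177) and purple (180,255). The tan one holds the white tile, so it is the one meant. Candidates for the kiln shelf: grey with pale bars (404,185) and black (462,276). The grey one is meant.

```bash
cat >h.py <<'E'
import numpy as np,cv2
def cloud(p,d,c):
    f=p.shape[0]/2/np.tan(np.radians(float(c["fov_y"]))/2)
    v,u=np.mgrid[:p.shape[0],:p.shape[1]]
    P=np.stack([(u-c["cx"])/f*d,(v-c["cy"])/f*d,d],-1)
    T=np.asarray(c["world_from_camera"]); return P@T[:3,:3].T+T[:3,3]
def rect(W,m):
    r=cv2.minAreaRect((W[m][:,:2]*1000).astype(np.float32)); return np.round(r[0],1),np.round(r[1],1),round(r[2],1),int(m.sum())
E
python3 - <<'E'
from h import *
R={'tile':(0.53,0.15,.13),'kiln':(0.52,-0.17,.14),'spat':(0.44,0.02,.13)}
for n in("scene","top"):
    z=np.load(n+"0.npz"); W=cloud(z['p'],z['d'],z); p=z['p'].astype(int); ok=z['d']>0
    hsv=cv2.cvtColor(z['p'],cv2.COLOR_RGB2HSV)
    px={'scene':{'tile':(376,203),'kiln':(259,257),'spat':(309,210)},'top':{'tile':(250,177),'kiln':(404,185),'spat':(318,210)}}[n]
    for k,(u,v) in px.items():
        c=W[v,u]; near=ok&(np.linalg.norm(W[...,:2]-c[:2],axis=-1)<.14)
        print(n,k,np.round(c,4),'zhist',np.histogram(W[near][:,2],bins=np.arange(-.01,.09,.005))[0])
        if k=='tile': 
            print(' tile',rect(W,near&(W[...,2]>.037)),' tileboss',rect(W,near&(W[...,2]>.046)),'zmed',np.median(W[near&(W[...,2]>.037)][:,2]))
            print(' rack',rect(W,near&(W[...,2]>.008)))
        if k=='kiln': print(' bars',rect(W,near&(W[...,2]>.038)),'slab',rect(W,near&(W[...,2]>.012)),'z',np.median(W[near&(W[...,2]>.038)][:,2]))
        if k=='spat':
            m=near&(W[...,2]>.03); print(' handle',rect(W,m),'z',np.median(W[m][:,2]))
    bench=ok&(abs(W[...,0]-.5)<.2)&(abs(W[...,1])<.3)&(abs(W[...,2])<.012); print('bench',np.median(W[bench][:,2]),W[bench][:,2].std())
    u0,v0,u1,v1=((230,140,430,300) if n=='scene' else (215,110,445,255))
    cv2.imwrite(f"pics/{n}_crop.png",cv2.resize(z['p'][v0:v1,u0:u1,::-1],None,fx=3.4,fy=3.4,interpolation=cv2.INTER_CUBIC))
E
```

```text
scene tile [0.6664 0.2126 0.0408] zhist [ 74 959 474 167 212  62  64  61  93 127 304  94   6   0   0   0   0   0
   0]
 tile (array([645.2, 246. ]), array([129.6, 122.6]), 10.3, 496)  tileboss (array([653.6, 236.8]), array([ 94.1, 100.8]), 88.2, 67) zmed 0.042377916699566365
 rack (array([642.5, 246.3]), array([170.9, 153.4]), 13.4, 1121)
scene kiln [ 0.6015 -0.2737  0.0203] zhist [  29 1158  692  103   92  403  801  131   98   95  248  217    1    0
    0    0    0    0    0]
 bars (array([ 597. , -267.9]), array([152.5, 126. ]), 4.8, 509) slab (array([ 596.4, -267.6]), array([178.4, 174.4]), 4.3, 2052) z 0.04459668916762238
scene spat [0.5247 0.0144 0.0309] zhist [  94 1458  922   46    5    6    5    7    6    7   22   34   34   61
   60    4    0    0    0]
 handle (array([466.2,  14.5]), array([122.6,  29.3]), 3.3, 228) z 0.056280300105972625
bench -0.0007935507038334677 0.0028676566916483776
top tile [0.6269 0.2438 0.0523] zhist [ 111 1054 1437  492  478  193   25   31  102  183  461  419   81    2
    0    0    0    0    0]
 tile (array([633.1, 248.8]), array([142.6, 117. ]), 13.4, 1091)  tileboss (array([635. , 247.4]), array([108.6, 109.8]), 11.1, 401) zmed 0.044538284467057654
 rack (array([629.6, 250. ]), array([258.6, 264.3]), 12.6, 2129)
top kiln [ 0.5927 -0.2703  0.0271] zhist [ 147 1098 1191  220   50  404 1060  389   39   42  178  318   51    0
    0    0    0    0    0]
 bars (array([ 593.4, -267.4]), array([150.7, 119.5]), 5.2, 571) slab (array([ 592.6, -267.5]), array([170.1, 171.8]), 5.1, 2518) z 0.046001494462749815
top spat [0.5103 0.0197 0.061 ] zhist [ 177 1793 2484  568   20    0    0    0    0    0    1    4    9   53
  115   56    2    0    0]
 handle (array([461.1,  17. ]), array([115.6,  21.8]), 2.6, 240) z 0.06220346276799027
bench 0.0008678468304464948 0.0034607731703776594
```

View pics/top_crop.png

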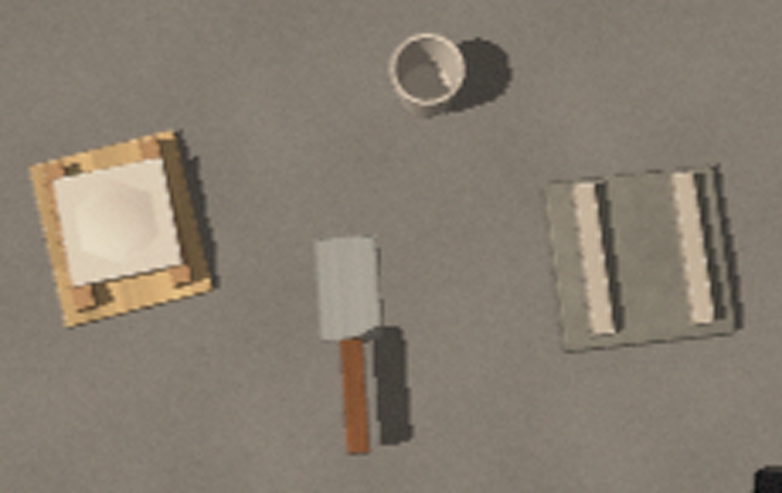

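The crop confirms the choice: the tan rack with the tile is top left, the grey shelf with pale bars is on the right, and the spatula has its tip towards +x. Next I refine the positions by intersecting colour edges with the measured planes, from both views.

```bash
cat >>h.py <<'E'
def onplane(n,c,shape,zp):
    f=shape[0]/2/np.tan(np.radians(float(c["fov_y"]))/2)
    v,u=np.mgrid[:shape[0],:shape[1]]
    T=np.asarray(c["world_from_camera"]); D=np.stack([(u-c["cx"])/f,(v-c["cy"])/f,np.ones(shape)],-1)@T[:3,:3].T
    return T[:3,3]+D*((zp-T[2,3])/D[...,2])[...,None]
def big(m):
    k,l,s,_=cv2.connectedComponentsWithStats(m.astype(np.uint8)); return l==1+np.argmax(s[1:,4])
E
python3 - <<'E'
from h import *
for n in("scene","top"):
    z=np.load(n+"0.npz"); W=cloud(z['p'],z['d'],z); sh=z['d'].shape
    H,S,V=[a.astype(int) for a in cv2.split(cv2.cvtColor(z['p'],cv2.COLOR_RGB2HSV))]
    def near(c,r): return np.linalg.norm(W[...,:2]-np.array(c),axis=-1)<r
    tn=near((.635,.248),.11); kn=near((.595,-.268),.13)
    print(n,'tile px',[ (int(np.percentile(a[tn],20)),int(np.percentile(a[tn],80))) for a in (H,S,V)])
    t=big(tn&(S<60)&(V>140)); P=onplane(n,z,sh,.043); print('tile',rect(P,t))
    r=big(near((.63,.248),.14)&(S>60)&(H<30)&(V>100)|t);print('rack outl@12',rect(onplane(n,z,sh,.012),r))
    b=kn&(V>150); P=onplane(n,z,sh,.046); l=cv2.connectedComponents(b.astype(np.uint8))[1]
    for i in range(1,l.max()+1):
        if (l==i).sum()>60: print('bar',rect(P,l==i), np.round(P[l==i].mean(0),4))
    h=big(near((.463,.016),.1)&(S>110)); print('handle@62',rect(onplane(n,z,sh,.062),h),'@51',rect(onplane(n,z,sh,.051),h))
    q=near((.58,.022),.09)&(V>135)&(S<40) if n=='top' else near((.58,.022),.09)&(V>150)
    print('blade',rect(onplane(n,z,sh,.003),big(q)))
    cv2.imwrite(f"pics/mask_{n}.png",((t|r)*90+b*255+h*160+q*255).clip(0,255).astype(np.uint8))
E
```

```text
scene tile px [(15, 17), (24, 72), (105, 206)]
tile (array([645.1, 188.9]), array([146.4, 225.8]), 14.9, 718)
rack outl@12 (array([635.8, 232.9]), array([193.9, 229.2]), 11.4, 1393)
bar (array([ 641.4, -303.5]), array([248.5, 248.8]), 13.6, 2103) [ 0.6421 -0.2962  0.046 ]
handle@62 (array([468.6,   4.7]), array([101.7,  25.3]), 1.4, 104) @51 (array([455.2,  16.8]), array([102.9,  25.6]), 1.4, 104)
blade (array([591.7,  19. ]), array([163.1, 183.3]), 8.8, 1056)
top tile px [(16, 18), (39, 110), (129, 219)]
tile (array([636.4, 248. ]), array([109.4, 108.6]), 10.9, 1033)
rack outl@12 (array([636.5, 252.4]), array([173. , 153.5]), 13.5, 2090)
bar (array([ 598.1, -313.9]), array([148.8,  22.1]), 5.1, 297) [ 0.597 -0.314  0.046]
bar (array([ 589.1, -216.3]), array([147.6,  22.1]), 5.1, 295) [ 0.5889 -0.2163  0.046 ]
handle@62 (array([458.2,  18.2]), array([105.2,  19.7]), 2.4, 198) @51 (array([459.2,  18.3]), array([106. ,  19.9]), 2.4, 198)
blade (array([575.3,  25.3]), array([107.8,  65.3]), 2.0, 545)
```

```bash
python3 - <<'E'
from h import *
z=np.load("scene0.npz"); sh=z['d'].shape; W=cloud(z['p'],z['d'],z)
H,S,V=[a.astype(int) for a in cv2.split(cv2.cvtColor(z['p'],cv2.COLOR_RGB2HSV))]
def near(c,r): return np.linalg.norm(W[...,:2]-np.array(c),axis=-1)<r
for vt in(185,195,205): print('tile',rect(onplane(0,z,sh,.043),big(near((.636,.247),.09)&(V>vt)&(S<55))))
r=big(near((.636,.25),.13)&((S>60)&(H<30)|(V>190))); print('rack',rect(onplane(0,z,sh,.012),r))
for vt in(175,185,195):
  b=near((.594,-.267),.12)&(V>vt); l=cv2.connectedComponents(b.astype(np.uint8))[1]; P=onplane(0,z,sh,.046)
  for i in range(1,l.max()+1):
    if (l==i).sum()>60: print('bar',vt,rect(P,l==i))
for vt in (160,170,180): print('blade',vt,rect(onplane(0,z,sh,.003),big(near((.58,.022),.07)&(V>vt))))
a=cv2.resize(z['p'][170:230,335:415,::-1],None,fx=8,fy=8,interpolation=cv2.INTER_CUBIC)
t=np.load("top0.npz")['p'][140:215,215:285,::-1]; t=cv2.resize(t,None,fx=6.4,fy=6.4,interpolation=cv2.INTER_CUBIC)[:480,:]
a=cv2.resize(a,None,fx=.53,fy=.53); out=np.zeros((480,a.shape[1]+t.shape[1],3),np.uint8); out[:a.shape[0],:a.shape[1]]=a; out[:t.shape[0],a.shape[1]:]=t
cv2.imwrite("pics/rack.png",out); print(out.shape,a.shape)
E
```

```text
tile (array([640.4, 243.3]), array([116.6, 113.3]), 11.3, 508)
tile (array([640. , 244.1]), array([116.2, 111.6]), 11.3, 494)
tile (array([639.8, 245.1]), array([116.2, 109.5]), 11.3, 480)
rack (array([635.8, 256.7]), array([181.1, 201.6]), 13.4, 1224)
bar 175 (array([ 603.7, -210.7]), array([172.8,  40. ]), 5.5, 305)
bar 175 (array([ 599.8, -296.8]), array([150.1,  65. ]), 5.5, 376)
bar 175 (array([ 741.9, -282.2]), array([23.4, 80.9]), 5.6, 118)
bar 185 (array([ 595.9, -217.3]), array([155.8,  26.6]), 5.0, 228)
bar 185 (array([ 600.6, -315.5]), array([147.9,  24.9]), 5.1, 248)
bar 195 (array([ 592.3, -217.9]), array([147. ,  22.8]), 5.0, 194)
bar 195 (array([ 600.6, -316.1]), array([147.9,  21.8]), 5.1, 215)
blade 160 (array([589.7,  20.9]), array([128. , 143.4]), 20.0, 667)
blade 170 (array([590.4,  21.3]), array([126.5, 143.4]), 21.6, 623)
blade 180 (array([572.3,  22.9]), array([105.9,  63.9]), 4.0, 286)
(480, 787, 3) (254, 339, 3)
```

View pics/rack.png

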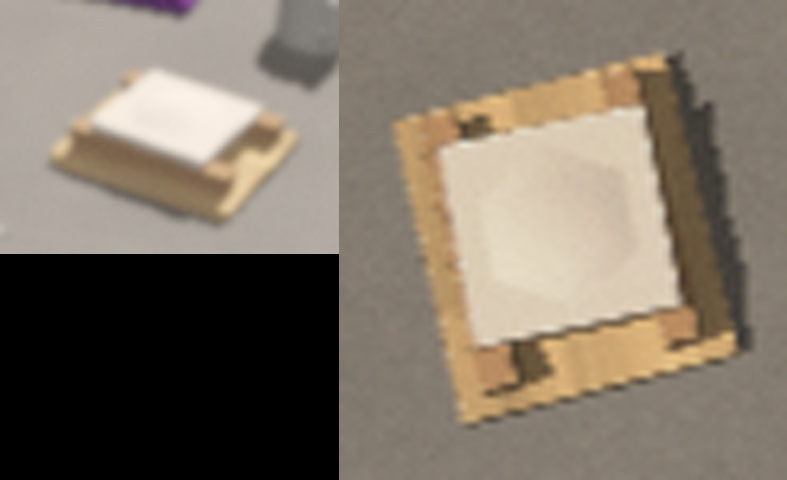

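Left panel is the scene view and right panel the top view, both showing the tile across the tan rack. In the top panel the batten ends are near (495,385), (682,338), (437,115) and (620,70). I project these and the rack corners.

```bash
python3 - <<'E'
from h import *
z=np.load("top0.npz"); c=z
f=200/np.tan(np.radians(float(c["fov_y"]))/2);T=c["world_from_camera"]
def pt(x,y,zp):
    u=(x-339+.5)/6.4-.5+215; v=(y+.5)/6.4-.5+140
    D=T[:3,:3]@[(u-c["cx"])/f,(v-c["cy"])/f,1]; return np.round((T[:3,3]+D*(zp-T[2,3])/D[2])*1000,1)[:2]
A=[pt(*p,.012) for p in((395,122),(668,55),(740,345),(463,418))];print('board',A,np.mean(A,0))
B=[pt(*p,.034) for p in((492,378),(682,332),(440,115),(620,70))];print('batt',B,np.mean(B,0))
E
```

```text
board [array([701.7, 342.9]), array([735.2, 195.7]), array([575.9, 157.8]), array([540.1, 304.9])] [638.225 250.325]
batt [array([557.8, 285.4]), array([579.9, 185.8]), array([699.4, 313.9]), array([721.7, 218.3])] [639.7  250.85]
```

```bash
cat >go.py <<'E'
import sys,numpy as np
from scipy.spatial.transform import Rotation as R
from plant import sensors
def go(*tgts):
    s=sensors.get_state(); r=R.from_quat(s["eef_rot"]); p=s["tool_pos"]; X=r.as_matrix()[:,0]; h=np.degrees(np.arctan2(X[1],X[0]))
    print("t %.2f"%s["clock"],np.round(p,4),"hdg %.2f"%h,"Fz",np.round(s["contact_force"],1),"open %.3f"%s["opening"],"tilt",np.round(r.as_matrix()[:,2],4))
    for x,y,z,hd in tgts:
        d=r.inv().apply(np.array([x,y,z])-p)/.3; print("%.4f %.4f %.4f %.4f"%(*d,(h-hd)/360))
if __name__=="__main__": go(*[tuple(map(float,a.split(','))) for a in sys.argv[1:]])
E
python3 go.py .489,.0195,.15,2.8
```

```text
t 0.10 [ 0.2493 -0.5725  0.238 ] hdg 23.54 Fz [-0.2 -0.1  0. ] open 1.004 tilt [-7.0e-04  1.4e-03 -1.0e+00]
1.5206 -1.4896 0.2956 0.0576
```

send_rows:
  rows: "0.76 -0.745 0.1 0.03;0.76 -0.745 0.1 0.03;0.76 -0.745 0.1 0.03;0.76 -0.745 0.1 0.03;0.76 -0.745 0.1 0.03;0.76 -0.745 0.1 0.03;0.76 -0.745 0.1 0.03;0.76 -0.745 0.1 0.03;0.76 -0.745 0.1 0.03"
  jaw: -1

```text
clock: 0.85
tool_pos: [0.3719, -0.27, 0.2082]
eef_rot: [0.993, 0.117, 0.0, -0.002]
contact_force: [0.2, 0.7, 0.1]
opening: 1.0
finger_force: 0.0
```

```bash
python3 go.py .489,.0195,.12,2.8
```

```text
t 0.85 [ 0.3719 -0.27    0.2082] hdg 13.38 Fz [0.2 0.7 0.1] open 1.000 tilt [-1.0e-04  4.6e-03 -1.0e+00]
0.6030 -0.8473 0.2984 0.0294
```

send_rows:
  rows: "0.6 -0.85 0.3 0.029;0.6 -0.85 0.3 0.029;0.6 -0.85 0.3 0.029;0.6 -0.85 0.3 0.029;0.6 -0.85 0.3 0.029;0.6 -0.85 0.3 0.029;0.6 -0.85 0.3 0.029;0.6 -0.85 0.3 0.029;0.6 -0.85 0.3 0.029;0.6 -0.85 0.3 0.029"

```text
clock: 1.68
tool_pos: [0.4891, 0.0133, 0.1179]
eef_rot: [1.0, 0.022, -0.0, -0.0]
contact_force: [-0.3, -0.6, 0.3]
opening: 1.0
finger_force: 0.0
```

```bash
python3 go.py .489,.0195,.033,2.8
```

```text
t 1.68 [0.4891 0.0133 0.1179] hdg 2.55 Fz [-0.3 -0.6  0.3] open 1.000 tilt [-7.e-04  6.e-04 -1.e+00]
0.0008 -0.0204 0.2831 -0.0007
```

send_rows:
  rows: "0 -0.01 0.1 0;0 -0.015 0.2 0;0 -0.015 0.28 0;0 -0.015 0.28 0;0 -0.015 0.28 0"

```text
clock: 2.1
tool_pos: [0.4875, 0.0139, 0.0344]
eef_rot: [1.0, 0.019, -0.001, 0.001]
contact_force: [1.2, -0.7, -0.0]
opening: 1.006
finger_force: 0.0
```

```bash
python3 go.py .489,.0195,.032,2.8; python3 - <<'E'
from plant import eyes
import cv2
p,d=eyes.snapshot("top");q,_=eyes.snapshot("scene")
cv2.imwrite("pics/g1.png",cv2.hconcat([cv2.resize(p[150:270,260:380,::-1],(400,400)),cv2.resize(q[150:270,250:370,::-1],(400,400))]))
E
```

```text
t 2.10 [0.4875 0.0139 0.0344] hdg 2.15 Fz [ 1.2 -0.7 -0. ] open 1.006 tilt [-0.0027 -0.0013 -1.    ]
0.0058 -0.0186 0.0080 -0.0018
```

View pics/g1.png

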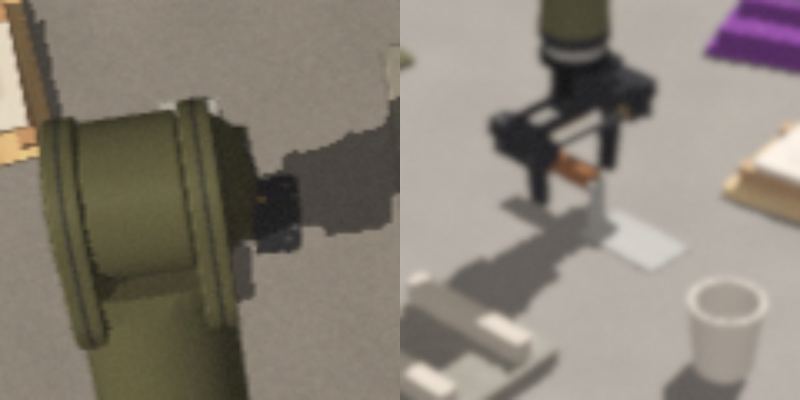

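The left (top) view is blocked by the arm. The right (scene) view shows the fingers straddling the brown handle near (575,165), behind the neck.

send_rows:
  rows: "0.005 -0.018 0.007 -0.002;0.005 -0.018 0.007 -0.002;0.005 -0.018 0.007 -0.002;0.005 -0.018 0.007 -0.002"

```text
clock: 2.53
tool_pos: [0.4903, 0.0215, 0.0333]
eef_rot: [1.0, 0.027, 0.001, -0.0]
contact_force: [0.2, 0.2, -0.8]
opening: 0.996
finger_force: 0.0
```

```bash
python3 go.py .489,.0195,.032,2.8
```

```text
t 2.53 [0.4903 0.0215 0.0333] hdg 3.04 Fz [ 0.2  0.2 -0.8] open 0.996 tilt [ 1.2e-03  1.0e-04 -1.0e+00]
-0.0045 0.0064 0.0043 0.0007
```

send_rows:
  rows: "0 0.003 0.002 0;0 0.003 0.002 0;0 0.003 0.002 0;0 0.003 0.002 0;0 0.003 0.002 0;0 0.003 0.002 0;0 0.003 0.002 0;0 0.003 0.002 0;0 0.003 0.002 0;0 0.003 0.002 0"
  jaw: 1
  force: 60

```text
clock: 3.37
tool_pos: [0.4898, 0.0203, 0.032]
eef_rot: [1.0, 0.026, -0.0, 0.0]
contact_force: [-0.2, 0.0, 0.4]
opening: 0.268
finger_force: 0.3
```

```bash
python3 - <<'E'
from plant import sensors,eyes
import numpy as np
for _ in range(6):
    s=sensors.get_state(); print(np.round(s["tool_pos"],4),np.round(s["eef_rot"],4),np.round(s["contact_force"],1),round(s["opening"],3),s["finger_force"]); eyes.snapshot("top")
E
```

```text
[0.4898 0.0203 0.032 ] [ 9.997e-01  2.630e-02 -1.000e-04  1.000e-04] [-0.2  0.   0.4] 0.268 0.26848867317312397
[0.4898 0.0202 0.032 ] [ 9.997e-01  2.620e-02 -0.000e+00  1.000e-04] [-0.9  1.   0.5] 0.24 59.80240724980831
[0.4898 0.0203 0.032 ] [ 9.997e-01  2.630e-02 -0.000e+00  1.000e-04] [ 0.3  0.4 -1. ] 0.242 59.78928152471781
[0.4898 0.0203 0.032 ] [ 9.997e-01  2.630e-02 -1.000e-04  1.000e-04] [-0.2 -0.6 -0.3] 0.242 59.7890904173255
[0.4899 0.0203 0.032 ] [ 9.997e-01  2.630e-02 -0.000e+00  1.000e-04] [-0.6  0.3  0.8] 0.239 59.78904079645872
[0.4898 0.0203 0.032 ] [ 9.997e-01  2.630e-02 -1.000e-04  1.000e-04] [0.1 1.  1.2] 0.242 59.789192005991936
```

```bash
python3 go.py .489,.0195,.092,2.8 .4183,.2003,.092,12.5 
```

```text
t 3.67 [0.4898 0.0203 0.032 ] hdg 3.01 Fz [ 0.5 -0.8 -0.2] open 0.240 tilt [-1.e-04 -2.e-04 -1.e+00]
-0.0029 0.0025 -0.2000 0.0006
-0.2065 -0.6117 -0.2001 -0.0264
```

send_rows:
  rows: "0 0 -0.04 0;0 0 -0.12 0;-0.03 -0.06 -0.2 0;-0.07 -0.18 -0.2 -0.008;-0.11 -0.3 -0.2 -0.015;-0.15 -0.42 -0.2 -0.02;-0.19 -0.54 -0.2 -0.024;-0.206 -0.612 -0.2 -0.0264;-0.206 -0.612 -0.2 -0.0264;-0.206 -0.612 -0.2 -0.0264"

```text
clock: 4.5
tool_pos: [0.4178, 0.202, 0.0919]
eef_rot: [0.994, 0.111, -0.0, -0.0]
contact_force: [-0.5, 0.3, -1.0]
opening: 0.239
finger_force: 59.8
```

```bash
python3 - <<'E'
from plant import sensors,eyes
from h import *
import go
for n in("top","scene"):
    p,d=eyes.snapshot(n); c=eyes.calibration(n); np.savez(n+"1.npz",p=p,d=d,**{k:np.array(v) for k,v in c.items()})
    cv2.imwrite(f"pics/p1{n}.png",p[:,:,::-1]) 
go.go((.4183,.2003,.092,12.5),(.4183,.2003,.0535,12.5))
a=cv2.imread("pics/p1top.png")[120:250,200:360]; b=cv2.imread("pics/p1scene.png")[130:260,280:440]
cv2.imwrite("pics/g2.png",cv2.vconcat([cv2.resize(a,(740,300*2))[:,:],])[:600]); cv2.imwrite("pics/g2.png",cv2.hconcat([cv2.resize(a,(400,325)),cv2.resize(b,(400,325))]))
E
```

```text
t 4.60 [0.4186 0.1992 0.0919] hdg 12.43 Fz [ 0.6  0.  -2.1] open 0.242 tilt [-2.0e-04 -1.3e-03 -1.0e+00]
-0.0003 -0.0038 -0.0003 -0.0002
-0.0003 -0.0039 0.1280 -0.0002
```

View pics/g2.png

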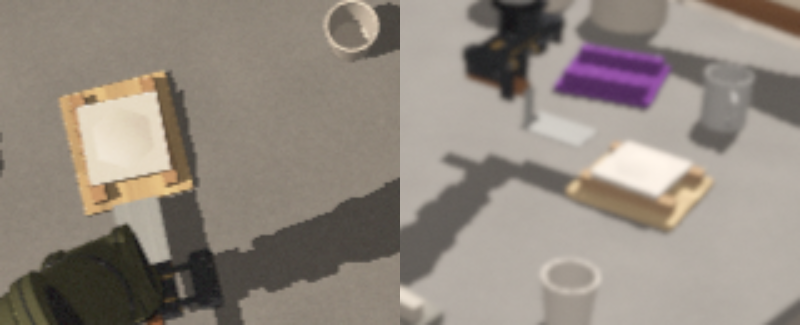

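Left (top) view: the blade at (140,215) points down the channel, in line with the tile. Right (scene) view: the blade at (560,127) is level in front of the rack. I lower it to mid-channel and check the blade's level and lateral position from depth.

send_rows:
  rows: "0 -0.003 0.04 0;0 -0.003 0.1 0;0 -0.003 0.128 0;0 -0.003 0.128 0;0 -0.003 0.128 0"

```text
clock: 5.02
tool_pos: [0.4183, 0.2001, 0.0534]
eef_rot: [0.994, 0.108, -0.001, 0.001]
contact_force: [-0.1, 0.1, -1.9]
opening: 0.239
finger_force: 59.8
```

```bash
python3 - <<'E'
from plant import eyes
from h import *
import go
th=np.radians(12.5); Rm=np.array([[np.cos(th),np.sin(th)],[-np.sin(th),np.cos(th)]])
for n in("top","scene"):
    W1=None
    for k in(1,2):
        if k==1: z=np.load(n+"1.npz"); zb=.063
        else:
            p,d=eyes.snapshot(n); z=dict(p=p,d=d,**eyes.calibration(n)); zb=.0245
        W=cloud(z['p'],z['d'],z); q=(W[...,:2]-[.638,.249])@Rm.T  # spatula/tile frame
        m=(z['d']>0)&(q[...,0]>-205)&(abs(q[...,0]+.137)<.045)&(abs(q[...,1])<.05)&(abs(W[...,2]-zb)<.012)
        A=np.c_[q[m],np.ones(m.sum())]; co=np.linalg.lstsq(A,W[m][:,2],rcond=None)[0]
        print(n,k,m.sum(),'slope x,y',np.round(co[:2],3),'z mid',np.round(co@[-.137,0,1],4),'qx',np.round(np.percentile(q[m][:,0],[1,99]),3),'qy',np.round(np.percentile(q[m][:,1],[2,50,98]),3))
    
go.go((.4183,.2003,.0535,12.5),(.5453,.2284,.0535,12.5))
E
```

```text
top 1 343 slope x,y [-0.011  0.01 ] z mid 0.0631 qx [-0.177 -0.093] qy [-0.029 -0.008  0.027]
top 2 328 slope x,y [-0.012  0.008] z mid 0.0246 qx [-0.178 -0.093] qy [-0.031 -0.011  0.025]
scene 1 201 slope x,y [-0.009 -0.018] z mid 0.0607 qx [-0.18  -0.093] qy [-0.034 -0.005  0.032]
scene 2 204 slope x,y [-0.004 -0.021] z mid 0.0225 qx [-0.181 -0.094] qy [-0.034 -0.004  0.031]
t 5.12 [0.4188 0.2008 0.0541] hdg 12.45 Fz [ 0.6  0.1 -1. ] open 0.242 tilt [ 6.e-04 -1.e-04 -1.e+00]
-0.0019 0.0013 0.0019 -0.0001
0.4317 0.0012 0.0022 -0.0001
```

send_rows:
  rows: "0.02 0 0.002 0;0.06 0 0.002 0;0.1 0 0.002 0;0.14 0 0.002 0;0.18 0 0.002 0;0.22 0 0.002 0;0.26 0 0.002 0;0.3 0 0.002 0;0.33 0 0.002 0;0.35 0 0.002 0"

```text
clock: 5.95
tool_pos: [0.5227, 0.2245, 0.0537]
eef_rot: [0.994, 0.109, 0.001, -0.0]
contact_force: [-0.4, -0.5, -1.7]
opening: 0.241
finger_force: 59.8
```

```bash
python3 go.py .5463,.2286,.0535,12.5
```

```text
t 5.95 [0.5227 0.2245 0.0537] hdg 12.51 Fz [-0.4 -0.5 -1.7] open 0.241 tilt [ 2.4e-03  6.0e-04 -1.0e+00]
0.0799 0.0036 0.0010 0.0000
```

send_rows:
  rows: "0.03 0.002 0 0;0.06 0.002 0 0;0.08 0.002 0 0;0.08 0.002 0 0;0.08 0.002 0 0"

```text
clock: 6.37
tool_pos: [0.5442, 0.2286, 0.0531]
eef_rot: [0.994, 0.109, -0.0, 0.0]
contact_force: [-0.6, 0.0, -1.9]
opening: 0.245
finger_force: 59.8
```

```bash
python3 - <<'E'
from plant import eyes
import cv2,go
p,d=eyes.snapshot("top");q,_=eyes.snapshot("scene")
cv2.imwrite("pics/g3.png",cv2.hconcat([cv2.resize(p[140:220,210:300,::-1],(400,356),interpolation=2),cv2.resize(q[165:235,330:409,::-1],(400,356),interpolation=2)]))
go.go((.5463,.2286,.0535,12.5),(.5463,.2286,.058,12.5),(.5463,.2286,.062,12.5),(.5463,.2286,.104,12.5))
E
```

```text
t 6.47 [0.5435 0.2286 0.0529] hdg 12.53 Fz [ 0.8 -0.3 -1.7] open 0.238 tilt [-1.3e-03 -4.0e-04 -1.0e+00]
0.0092 0.0020 -0.0019 0.0001
0.0092 0.0020 -0.0169 0.0001
0.0092 0.0020 -0.0302 0.0001
0.0090 0.0020 -0.1702 0.0001
```

View pics/g3.png

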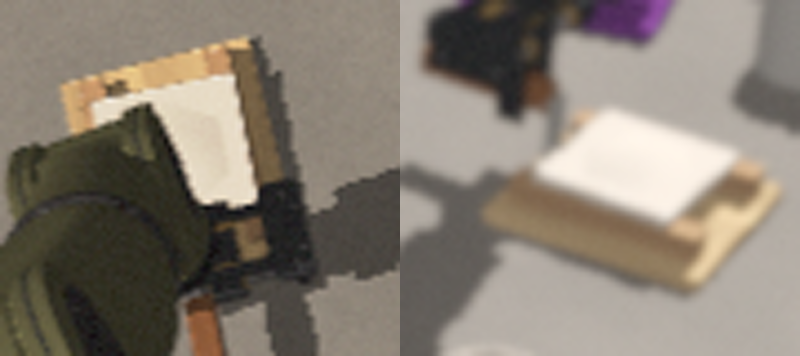

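The tile is undisturbed with the blade beneath it; in the scene panel the neck stands just behind the tile edge at (560,120). Now a slow lift.

send_rows:
  rows: "0.006 0.002 -0.005 0;0.006 0.002 -0.012 0;0.006 0.002 -0.02 0;0.006 0.002 -0.026 0;0.006 0.002 -0.032 0;0.006 0.002 -0.038 0;0.006 0.002 -0.044 0;0.006 0.002 -0.05 0;0.006 0.002 -0.056 0;0.006 0.002 -0.06 0"

```text
clock: 7.3
tool_pos: [0.5459, 0.2285, 0.071]
eef_rot: [0.994, 0.109, -0.0, 0.0]
contact_force: [0.1, -0.2, -3.7]
opening: 0.241
finger_force: 59.8
```

```bash
python3 go.py .5463,.2286,.114,12.5
```

```text
t 7.30 [0.5459 0.2285 0.071 ] hdg 12.52 Fz [ 0.1 -0.2 -3.7] open 0.241 tilt [-6.e-04 -3.e-04 -1.e+00]
0.0011 -0.0001 -0.1432 0.0001
```

send_rows:
  rows: "0 0 -0.01 0;0 0 -0.03 0;0 0 -0.06 0;0 0 -0.09 0;0 0 -0.12 0;0 0 -0.15 0;0 0 -0.18 0;0 0 -0.205 0;0 0 -0.22 0;0 0 -0.22 0"

```text
clock: 8.13
tool_pos: [0.547, 0.2289, 0.1383]
eef_rot: [0.994, 0.109, 0.001, -0.0]
contact_force: [1.2, -0.3, -3.9]
opening: 0.241
finger_force: 59.8
```

```bash
cat >tile.py <<'E'
from plant import eyes
from h import *
import go
def tile(c,zt,r=.1,V0=185,save=None):
    for n in("top","scene"):
        p,d=eyes.snapshot(n); z=dict(p=p,d=d,**eyes.calibration(n)); W=cloud(p,d,z)
        H,S,V=[a.astype(int) for a in cv2.split(cv2.cvtColor(p,cv2.COLOR_RGB2HSV))]
        nr=(d>0)&(np.linalg.norm(W[...,:2]-np.array(c),axis=-1)<r)&(abs(W[...,2]-zt)<.02)
        m=big(nr&(V>V0)&(S<60)); A=np.c_[W[m][:,:2]-c,np.ones(m.sum())]; co=np.linalg.lstsq(A,W[m][:,2],rcond=None)[0]
        print(n,'rect',rect(onplane(0,z,d.shape,zt),m),'zmed %.4f'%np.median(W[m][:,2]),'slope',np.round(co,3))
E
python3 - <<'E'
from tile import *
go.go((.5463,.2286,.135,12.5))
tile((.638,.248),.137-.032+.012+.0)
E
```

```text
t 8.13 [0.547  0.2289 0.1383] hdg 12.52 Fz [ 1.2 -0.3 -3.9] open 0.241 tilt [ 2.1e-03  9.0e-04 -1.0e+00]
-0.0025 0.0003 0.0110 0.0001
top rect (array([648. , 229.9]), array([93.8, 67.1]), 11.1, 473) zmed 0.1180 slope [-0.069  0.063  0.121]
scene rect (array([645. , 238.6]), array([112.7, 121.4]), 10.9, 506) zmed 0.1149 slope [-0.028  0.001  0.115]
```

The tile is lifted level at about 0.117 m (wrist load −3.9 N), yaw 11°. I carry it to the kiln side with ramped speed.

send_rows:
  rows: "-0.002 0.006 0 0;-0.006 0.019 0 0;-0.012 0.038 0 0;-0.02 0.064 0 0;-0.03 0.095 0 0;-0.042 0.133 0 0;-0.056 0.178 0 0;-0.071 0.226 0 0;-0.086 0.273 0 0;-0.101 0.321 0 0"

```text
clock: 9.07
tool_pos: [0.5373, 0.1256, 0.1371]
eef_rot: [0.994, 0.108, -0.0, 0.0]
contact_force: [-0.7, -0.1, -3.7]
opening: 0.238
finger_force: 59.8
```

send_rows:
  rows: "-0.016 0.051 0 0;-0.032 0.102 0 0;-0.048 0.153 0 0;-0.064 0.204 0 0;-0.08 0.255 0 0;-0.096 0.306 0 0;-0.112 0.357 0 0;-0.128 0.408 0 0;-0.144 0.459 0 0;-0.16 0.51 0 0"

```text
clock: 9.9
tool_pos: [0.5232, -0.0342, 0.1372]
eef_rot: [0.994, 0.108, -0.0, 0.0]
contact_force: [0.4, 0.4, -4.1]
opening: 0.241
finger_force: 59.8
```

send_rows:
  rows: "-0.016 0.051 0 0;-0.032 0.102 0 0;-0.048 0.153 0 0;-0.064 0.204 0 0;-0.08 0.255 0 0;-0.096 0.306 0 0;-0.112 0.357 0 0;-0.128 0.408 0 0;-0.144 0.459 0 0;-0.16 0.51 0 0"

```text
clock: 10.73
tool_pos: [0.509, -0.194, 0.1372]
eef_rot: [0.994, 0.108, -0.0, 0.0]
contact_force: [0.7, -0.8, -5.7]
opening: 0.24
finger_force: 59.8
```

send_rows:
  rows: "-0.016 0.051 0 0;-0.031 0.098 0 0;-0.044 0.141 0 0;-0.056 0.178 0 0;-0.066 0.209 0 0;-0.074 0.233 0 0;-0.079 0.249 0 0;-0.083 0.261 0 0;-0.085 0.266 0 0;-0.085 0.266 0 0"

```text
clock: 11.57
tool_pos: [0.5026, -0.2749, 0.137]
eef_rot: [0.994, 0.109, 0.0, -0.0]
contact_force: [0.3, 0.3, -3.8]
opening: 0.24
finger_force: 59.8
```

```bash
python3 go.py .5019,-.2752,.1375,6.5
```

```text
t 11.57 [ 0.5026 -0.2749  0.137 ] hdg 12.54 Fz [ 0.3  0.3 -3.8] open 0.240 tilt [ 0.e+00  1.e-04 -1.e+00]
-0.0026 0.0005 -0.0016 0.0168
```

Turn slowly to the shelf heading.

send_rows:
  rows: "0 0 0 0.001;0 0 0 0.003;-0.001 0 0 0.005;-0.002 0 0 0.008;-0.002 0 0 0.011;-0.002 0 0 0.013;-0.002 0 0 0.015;-0.002 0 0 0.0165;-0.002 0 0 0.0165;-0.002 0 0 0.0165"

```text
clock: 12.4
tool_pos: [0.502, -0.2751, 0.1371]
eef_rot: [0.998, 0.057, 0.0, 0.0]
contact_force: [-0.1, -0.1, -4.1]
opening: 0.242
finger_force: 59.8
```

```bash
python3 - <<'E'
from tile import *
tile((.595,-.2665),.1175)
go.go((.5019,-.2752,.1375,6.5),(.5019,-.2752,.085,6.5))
p,d=eyes.snapshot("top");q,_=eyes.snapshot("scene")
cv2.imwrite("pics/g4.png",cv2.hconcat([cv2.resize(p[140:230,360:450,::-1],(400,400),interpolation=2),cv2.resize(q[200:290,215:305,::-1],(400,400),interpolation=2)]))
E
```

```text
top rect (array([ 593.9, -263.3]), array([106.3, 109.5]), 4.9, 949) zmed 0.1166 slope [-0.044 -0.015  0.117]
scene rect (array([ 603.5, -270.1]), array([119.7, 113.1]), 3.5, 797) zmed 0.1148 slope [-0.031 -0.002  0.115]
t 12.50 [ 0.502  -0.2751  0.137 ] hdg 6.58 Fz [-0.5  0.3 -3.5] open 0.238 tilt [ 1.e-04 -0.e+00 -1.e+00]
-0.0004 0.0003 -0.0016 0.0002
-0.0005 0.0003 0.1734 0.0002
```

View pics/g4.png

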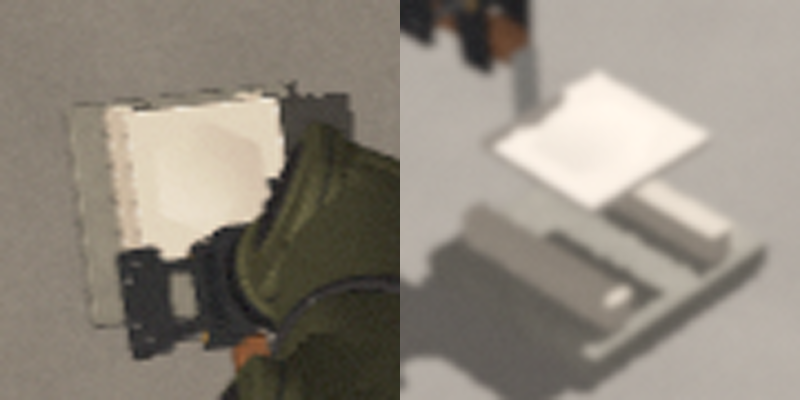

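The left (top) view shows the tile over the shelf, with its edges parallel to the bars. The right (scene) view shows it level above them with no bystander near. Now I lower.

send_rows:
  rows: "-0.002 0 0.01 0;-0.004 0 0.03 0;-0.005 0 0.055 0;-0.005 0 0.08 0;-0.005 0 0.105 0;-0.005 0 0.125 0;-0.005 0 0.145 0;-0.005 0 0.16 0;-0.005 0 0.17 0;-0.005 0 0.175 0"

```text
clock: 13.43
tool_pos: [0.5004, -0.2752, 0.084]
eef_rot: [0.998, 0.057, -0.0, -0.0]
contact_force: [-0.0, 0.2, -3.6]
opening: 0.243
finger_force: 59.8
```

send_rows:
  rows: "0 0 0.004 0;0 0 0.008 0;0 0 0.012 0;0 0 0.016 0;0 0 0.02 0;0 0 0.024 0;0 0 0.028 0;0 0 0.032 0;0 0 0.036 0;0 0 0.04 0"

```text
clock: 14.27
tool_pos: [0.501, -0.2754, 0.0727]
eef_rot: [0.998, 0.057, 0.001, 0.0]
contact_force: [0.6, -0.8, -1.6]
opening: 0.242
finger_force: 59.8
```

```bash
python3 go.py .5005,-.2752,.0655,6.5
```

```text
t 14.27 [ 0.501  -0.2754  0.0727] hdg 6.58 Fz [ 0.6 -0.8 -1.6] open 0.242 tilt [ 1.1e-03 -4.0e-04 -1.0e+00]
-0.0016 -0.0009 0.0238 0.0002
```

Load dropped to −1.6 N, so the tile has been set down. I lower the blade a little more and check before withdrawing.

send_rows:
  rows: "0 0 0.004 0;0 0 0.008 0;0 0 0.012 0;0 0 0.016 0;0 0 0.02 0;0 0 0.022 0;0 0 0.022 0"

```text
clock: 14.85
tool_pos: [0.5004, -0.2753, 0.0658]
eef_rot: [0.998, 0.057, -0.0, -0.0]
contact_force: [-0.4, -0.2, -2.3]
opening: 0.242
finger_force: 59.8
```

```bash
python3 - <<'E'
from tile import *
tile((.595,-.2665),.055)
go.go((.5005,-.2752,.0655,6.5),(.5005,-.2752,.067,5.1))
E
```

```text
top rect (array([ 601.1, -262.3]), array([127. , 113.4]), 4.9, 953) zmed 0.0564 slope [-0.054 -0.035  0.057]
scene rect (array([ 606.3, -272.5]), array([148.4, 123.3]), 4.4, 856) zmed 0.0547 slope [-0.03  -0.011  0.055]
t 14.95 [ 0.5005 -0.2753  0.0659] hdg 6.58 Fz [ 1.  -0.5 -1. ] open 0.241 tilt [ 0. -0. -1.]
-0.0000 -0.0003 0.0014 0.0002
-0.0000 -0.0003 -0.0036 0.0041
```

send_rows:
  rows: "-0.01 0 0 0;-0.03 -0.001 0 0;-0.06 -0.002 0 0;-0.1 -0.003 0 0;-0.14 -0.004 0 0;-0.18 -0.005 0 0;-0.22 -0.006 0 0;-0.26 -0.007 0 0;-0.3 -0.008 0 0;-0.34 -0.009 0 0"

```text
clock: 15.78
tool_pos: [0.3972, -0.2845, 0.0662]
eef_rot: [0.998, 0.057, -0.0, 0.0]
contact_force: [0.5, -0.1, -1.0]
opening: 0.239
finger_force: 59.8
```

send_rows:
  rows: "-0.04 -0.001 0 0;-0.08 -0.002 0 0;-0.11 -0.003 0 0;-0.13 -0.003 0 0;-0.13 -0.003 0 0;-0.13 -0.003 0 0"

```text
clock: 16.28
tool_pos: [0.3602, -0.2881, 0.066]
eef_rot: [0.998, 0.057, 0.0, 0.0]
contact_force: [0.1, -0.2, -2.4]
opening: 0.241
finger_force: 59.8
```

```bash
python3 - <<'E'
from tile import *
go.go((.45,-.02,.1,3),)
p,d=eyes.snapshot("top");q,e=eyes.snapshot("scene")
np.savez("end.npz",p=p,q=q,d=d,e=e)
cv2.imwrite("pics/g5.png",cv2.hconcat([cv2.resize(p[140:270,340:470,::-1],(400,400),interpolation=2),cv2.resize(q[180:290,185:295,::-1],(400,400),interpolation=2)]))
E
```

```text
t 16.28 [ 0.3602 -0.2881  0.066 ] hdg 6.56 Fz [ 0.1 -0.2 -2.4] open 0.241 tilt [ 6.e-04 -3.e-04 -1.e+00]
0.3995 -0.8534 -0.1133 0.0099
```

View pics/g5.png

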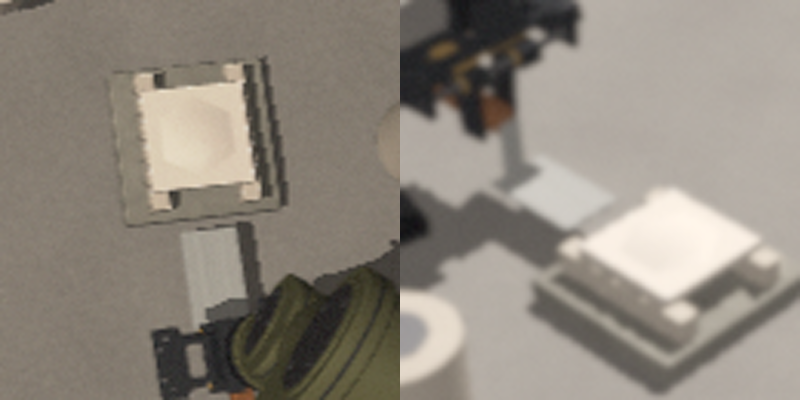

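The tile sits square and centred on both bars: in the top panel its edges run from about (140,85) to (252,190), with bar ends showing evenly. The blade is free in front of the shelf. I park the spatula on open bench.

send_rows:
  rows: "0 -0.03 -0.05 0;0 -0.1 -0.1 0;0 -0.2 -0.11 0;0 -0.3 -0.11 0;0.05 -0.4 -0.11 0;0.12 -0.5 -0.11 0;0.2 -0.6 -0.11 0;0.27 -0.66 -0.11 0;0.31 -0.66 -0.11 0;0.31 -0.66 -0.11 0"

```text
clock: 17.22
tool_pos: [0.4345, -0.0778, 0.099]
eef_rot: [0.998, 0.06, 0.003, -0.0]
contact_force: [0.6, -0.2, -2.3]
opening: 0.24
finger_force: 59.8
```

```bash
python3 go.py .43,-.08,.036,6.5
```

```text
t 17.22 [ 0.4345 -0.0778  0.099 ] hdg 6.93 Fz [ 0.6 -0.2 -2.3] open 0.240 tilt [ 6.4e-03  7.0e-04 -1.0e+00]
-0.0172 0.0054 0.2099 0.0012
```

send_rows:
  rows: "0 0 0.05 0;0 0 0.1 0;0 0 0.15 0;0 0 0.18 0;0 0 0.195 0;0 0 0.205 0;0 0 0.21 0;0 0 0.215 0;0 0 0.218 0;0 0 0.218 0"

```text
clock: 18.05
tool_pos: [0.432, -0.0823, 0.0362]
eef_rot: [0.998, 0.06, -0.004, -0.0]
contact_force: [-0.7, 0.5, -2.4]
opening: 0.241
finger_force: 59.8
```

```bash
python3 go.py .434,-.078,.032,6.5
```

```text
t 18.05 [ 0.432  -0.0823  0.0362] hdg 6.91 Fz [-0.7  0.5 -2.4] open 0.241 tilt [-7.5e-03 -1.0e-04 -1.0e+00]
0.0086 -0.0134 0.0138 0.0011
```

send_rows:
  rows: "0 0 0.003 0;0 0 0.006 0;0 0 0.009 0;0 0 0.012 0;0 0 0.014 0;0 0 0.014 0"

```text
clock: 18.55
tool_pos: [0.4341, -0.0815, 0.0331]
eef_rot: [0.998, 0.057, -0.004, -0.001]
contact_force: [-0.3, -0.6, -1.4]
opening: 0.239
finger_force: 59.8
```

send_rows:
  rows: "0 0 0 0;0 0 0 0;0 0 0 0;0 0 0 0;0 0 0 0;0 0 0 0;0 0 0 0;0 0 0 0"
  jaw: -1
  force: 10

```text
clock: 19.22
tool_pos: [0.4341, -0.0813, 0.0332]
eef_rot: [0.998, 0.057, -0.004, -0.001]
contact_force: [-1.5, 0.5, 0.5]
opening: 0.824
finger_force: 0.0
```

send_rows:
  rows: "0 0 -0.05 0;0 0 -0.15 0;0 0 -0.25 0;0 0 -0.35 0;0 0 -0.45 0;0 0 -0.55 0;0 0 -0.55 0;0 0 -0.55 0"

```text
clock: 19.88
tool_pos: [0.4363, -0.0814, 0.1992]
eef_rot: [0.998, 0.058, -0.003, -0.001]
contact_force: [0.7, 0.6, -0.3]
opening: 1.0
finger_force: 0.0
```

```bash
python3 - <<'E'
from tile import *
go.go()
p,d=eyes.snapshot("top");q,e=eyes.snapshot("scene")
cv2.imwrite("pics/g6.png",cv2.vconcat([cv2.resize(p[90:290,140:540,::-1],(580,290)),cv2.resize(q[100:300,100:500,::-1],(580,290))]))
W=cloud(q,e,eyes.calibration("scene")); m=(abs(W[...,0]-.54)<.06)&(abs(W[...,1]+.07)<.05)&(e>0)
print(np.round(np.percentile(W[m][:,2],[5,50,90]),4))
m=(abs(W[...,0]-.41)<.07)&(abs(W[...,1]+.09)<.05)&(W[...,2]>.03)&(W[...,2]<.09); print('handle',m.sum(),rect(W,m),np.polyfit(W[m][:,0],W[m][:,2],1))
E
```

```text
t 19.88 [ 0.4363 -0.0814  0.1992] hdg 6.63 Fz [ 0.7  0.6 -0.3] open 1.000 tilt [-0.0051  0.0012 -1.    ]
[-7.553e-01 -5.000e-04  5.271e-01]
handle 234 (array([411.1, -85.7]), array([120.7,  29.4]), 8.1, 234) [-0.05665091  0.07755626]
```

View pics/g6.png

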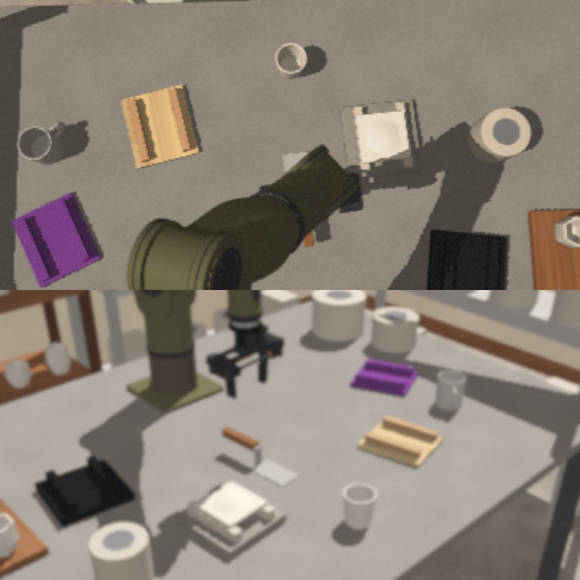

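The tile lies on the kiln shelf, at (380,135) in the top panel. The spatula lies flat and free on the bench at (260,455) in the scene panel, with the gripper clear above, and the cup, mould and mug look unmoved.

```bash
python3 -c "
from plant import finish_job
print(finish_job())"
```

```text
the job is handed in; nothing more can be done
None
```

I set the tile down centred and square on the two kiln bars and left the spatula flat on the bench, with the cup, mould and mug apparently unmoved in the last pictures; the job is handed in at about 20 s, but no verdict came back.

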